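Clear and lever open the analyser's sample lid

ROBOT

A 6-joint arm with a two-finger parallel gripper is mounted at the origin on the work surface. World frame = base frame: x ahead of the robot, y to its left, z up, the work surface at z = 0. Lengths are in m, angles in rad, forces in N, time in s.
With the tool pointing down it reaches from about 0.35 to 1 m from the base axis. Payload 7.1 kg.
Tool frame: the origin (TCP) lies at the very end of the fingers, on their centre line; the grasp point (between the pads) lies 19 mm behind it (grasp_offset is the distance from the TCP to the grasp point, in m); z points along the fingers, y is the direction in which the jaws open and shut (so a half turn about z gives the same grasp; the last joint's range is limited). The gripper opens to 85 mm and grips with 20 to 120 N. Pads are 22 mm wide; open, the fingers measure 114 mm over their backs; the gripper's body (76 mm by 85 mm) begins 54 mm behind the grasp point. The pads swing forward as they close: fully open they stand 13 mm farther back than shut.
Start: joints at [-1.184, 0.423, 1.63, -0, 1.089, -0.019], TCP at [0.247, -0.574, 0.231] pointing down, gripper open.
Joint ranges: [-3, 3], [-0.9, 2.11], [0.09, 2.58], [-1.31, 4.45], [0.11, 2.69], [-2.54, 2.54]. Speed limits (rad/s): [2.39, 2.39, 3.01, 3.14, 3.14, 3.14].

INTERFACE

Orientations are given as a rotation vector (axis times angle).
In Python, from bench import state, camera, hand_in, grasp_offset gives the robot as it stands.
- The arm moves only by the tool send_rows, never from a script. Its argument "steps" is a list of rows, each an object of numbers: "x", "y", "z": the shift along the tool's x, y, z in m; "wx", "wy", "wz": the turn, a rotation vector about the tool's x, y, z in rad. A call has 1 to 20 rows; each row is the pose to reach, as a shift and turn from the pose commanded when the call began, along the tool's axes at that moment; what a row does not reach only later rows make up. A row lasts 1/10 s, in which the tool goes at most 50 mm and 8.59 degrees, less where a joint would pass 70% of its speed; a pose out of reach is approached as far as the arm can. A call with a gripper value outside its range is refused whole. "hand" is the closure, from -1 (fully open) to 1 (shut), so that 0 is half open, set as the call begins (left out, the last holds). The fingers move at their own pace and stop on an object; the grip force is fixed at half the most. Time passes only in rows, so rows that repeat a pose let the fingers close. It gives the time, the measured TCP pose, the force and the opening at its end, in the units of the state.
- state(): the state, without advancing time (a new reading comes with each control period).
- camera(name): name is "side" or "top"; returns a dict with "frame" (400x640x3 uint8, blue, green, red), "vfov" (degrees; the focal length in pixels is half the picture's height over the tangent of half this angle, whatever the lens; pixels are square), "cx", "cy" (the principal point, pixels), "k1" (the pictures are not rectified: a ray, as slopes to the right and down, at radius r is drawn at 1 + k1 r^2 times it, then the intrinsics apply), "R" (3x3) and "t" (3): a world point X has camera coordinates R X + t. Camera axes: x right, y down, z forward; pixel columns grow to the right and rows downward; lengths in m; the calibration is good to about 2 mm. A picture is of the moment at which its call begins. There is no depth.
- hand_in(): hands the job in, once; it reports no verdict.
The state is a dict: "time_s": time; "q": joint angles; "dq": joint speeds; "joint_torque": joint torques, N m; "position": TCP position; "tcp_rot": TCP orientation; "wrist_force": force on the tool from outside, world axes, zero at the start; "moment": the same for the moment, N m; "opening": finger opening in m.
Only numpy, scipy, OpenCV 4.12 (cv2) and the standard library are available. Lean on these libraries where they do the work, as an engineer would, in place of code of your own. Each camera call takes 0.05 s, during which the arm holds its last target. There are 200 camera calls.

TASK

Someone left a squat jar standing on the steel lid of the analyser. Without lifting it, push the jar across with the fingers until it stands wholly on the fixed deck beside the lid, upright and clear of the lid; only then press the lever's long end (the rubber pad) all the way down so that its short end raises the heavy lid, and finish while still holding the lever down with the lid up. Raise the lid only with the lever, grasp and lift nothing, and leave the other things on the bench where they are.

Things in the scene. Friction and masses are not known exactly. Their poses are not given: they have to be found in the camera images.
- analyser: Fixed white bench analyser. Origin: on the bench under the lid's centre, z up; offsets in its frame, mm. Lever sticks out to -x. Fixed white deck beside the lid: top 104 above the bench, y 68 to 200, x -83 to 62. Console with blue top, 140 high, x 62 to 158, y -75 to 200. Lever bracket 111 high, 52 wide, at x -125.
- lid (a joint): Angle of the heavy lid (rad): 0 shut, grows as its front (-x) edge rises; about 0.3 when the lever is fully down. Falls shut by its own weight of about 2.4 kg. The lever's short end (a roller) lies under its overhanging front edge.
- lid_top (a point): Centre of the well under the lid, on the lid's upper face (analyser x = 0, y = 0, 105 above the bench when shut). The lid is a bare steel plate 125 x 130 x 20 mm, spanning analyser x = -75 to 50 and y = -65 to 65, hinged along its +x edge.
- lever (a joint): Angle of the lever (rad): 0 at rest, held by a spring, long end sloping up; grows as the long end is pressed down, to the stop at 0.6. Pivot axis level, along analyser y, at analyser x = -125 mm, 95 mm above the bench. The pad takes about 5 to 12 N to press and springs back when let go.
- pad (a point): Centre of the top face of the black rubber pad, 50 x 44 mm (long side along the lever), on the lever's long end, 160 mm from the pivot, moving with the lever; about 153 mm above the bench at rest and 58 mm when fully pressed. Its horizontal place shifts by under 8 mm on the way.
- jar: Squat white plastic jar with a screw cap, 64 mm in diameter, 58 mm high, about 0.2 kg, standing loose on the lid at the start. Origin: centre of its underside. It slides when pushed low, under 25 mm above its foot, and may tip when pushed higher.
- beaker: Bystander: open glass beaker, 66 mm in diameter, 85 mm high, beside the lever. Origin: centre of underside.
- rack: Bystander: grey cuvette block 50 x 120 x 30 mm with four square holes, by the lever's long end. Origin: centre of underside.
- bottle_a: Bystander: white bottle with red cap, 60 mm in diameter, 160 mm high. Origin: centre of underside.
- bottle_b: Bystander: white bottle with white cap, 54 mm in diameter, 140 mm high. Origin: centre of underside.
- carton: Bystander: drink carton 70 x 70 mm, 199 mm high with its cap. Origin: centre of underside.
- crucible: Bystander: small white bowl, 52 mm in diameter, 40 mm high. Origin: centre of underside.
There are look-alikes about, which are no part of the job. Leave any green look-alike of the jar alone.

How it is judged:
By the outcome, as a careful person would: the job done as asked, in the order asked, and still so for the second after the job is handed in, while the arm keeps its last pose, push and grip.
It also fails if it takes over 42 s, if anything falls off the work surface, if the arm or the gripper's body presses on something with over 40 N, if the wrist force passes 120 N, or if a joint passes its speed limit or range.

## Working session

There is one attempt and no reset: what is moved stays moved. The work goes in short steps, Python scripts to look and compute and a tool call to move; the robot and the scene stay as the last step left them, time stands still between calls to the robot, and variables do not carry over. Pictures are saved under pics/ and viewed, about 8 in all and at most 12, crops included, and the job is handed in when it is done.

Besides the shell and the picture viewer there is one more tool, called after ">>>" by a JSON object that holds its "fn" and its "kwargs". send_rows: Moves the arm, as the interface text tells. Its arguments: {"type":"object","properties":{"steps":{"type":"array","items":{"type":"object","properties":{"x":{"type":"number"},"y":{"type":"number"},"z":{"type":"number"},"wx":{"type":"number"},"wy":{"type":"number"},"wz":{"type":"number"}}}},"hand":{"type":"number"}},"required":["steps"]}

```bash
mkdir -p pics; ls; python3 - <<'E'
from bench import state,camera,grasp_offset
import cv2,pickle
d={}
for n in("top","side"):
    c=camera(n);d[n]=c;cv2.imwrite(f"pics/{n}0.png",c["frame"])
    print(n,c["vfov"],c["cx"],c["cy"],c["k1"],c["R"],c["t"])
pickle.dump(d,open("c0.pkl","wb"))
print(state())
E
```

```text
pics
top 42.267259119808756 325.412599596683 198.96745403715974 -0.01811773291959111 [[ 3.20505578e-02 -9.99486249e-01 -2.00731390e-05]
 [-9.71361181e-01 -3.11439395e-02 -2.35557872e-01]
 [ 2.35436229e-01  7.56925948e-03 -9.71860323e-01]] [0.11197174 0.58550989 1.18399125]
side 57.77990360207834 323.29257457433636 201.4969979693504 -0.08084965580824631 [[ 0.97133725 -0.23770361 -0.00097249]
 [-0.17782951 -0.72394453 -0.66654406]
 [ 0.1577359   0.64761201 -0.745465  ]] [-0.52900471  0.26595865  0.88971847]
{'time_s': 0.1, 'q': array([-1.18400827e+00,  4.23753395e-01,  1.63061547e+00, -1.43360061e-05,
        1.08866063e+00, -1.89997560e-02]), 'dq': array([ 0.00120372, -0.00153858, -0.00315295, -0.00131631,  0.00227463,
        0.00068702]), 'joint_torque': array([ 1.48093659e-03, -5.58423972e+01, -2.82443887e+01, -1.02480678e-05,
        2.93209036e-03,  5.19774346e-06]), 'position': array([ 0.24654086, -0.5737608 ,  0.23062959]), 'tcp_rot': array([-3.07576737e+00, -6.32771780e-01,  4.32125852e-04]), 'wrist_force': array([-0.60883404,  0.88937369, -0.0205036 ]), 'moment': array([0.00347813, 0.00272129, 0.0408476 ]), 'opening': 0.08544331924349369}
```

View pics/top0.png

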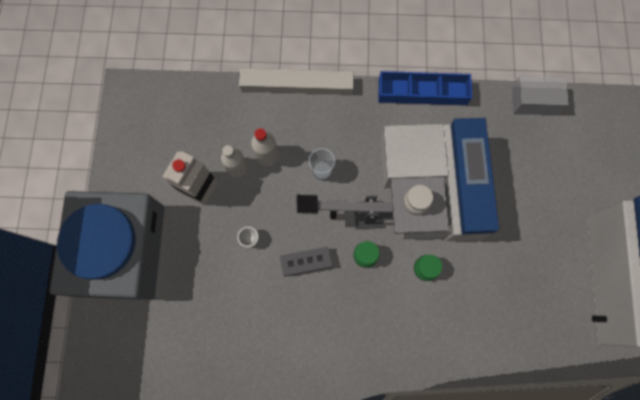

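View pics/side0.png

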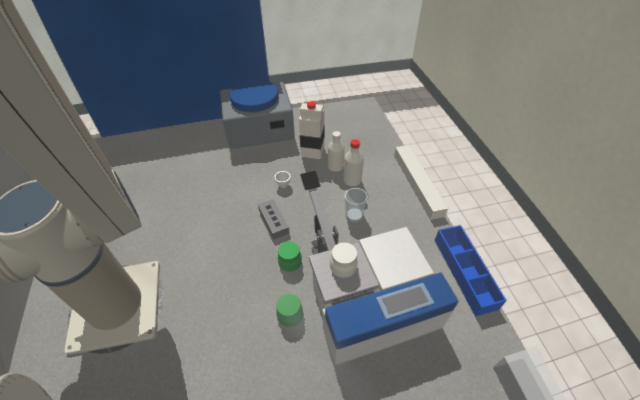

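Top view: the white jar is at (419,199) on the lid. Green look-alikes are at (367,254) and (428,267) on the bench. The deck is at (417,150), the blue console top at (475,177), the pad at (307,204), the beaker at (322,163) and the rack at (306,261). The white jar fits the description, since it is the only one standing on the steel lid. Next I measure and make a confirming crop.

```bash
cat > h.py <<'E'
import numpy as np,cv2,pickle
def K(c):
    f=200/np.tan(np.radians(c["vfov"]/2)); return np.array([[f,0,c["cx"]],[0,f,c["cy"]],[0,0,1.]])
def D(c): return np.array([c["k1"],0,0,0,0.])
def plane(c,px,z):
    px=np.asarray(px,float).reshape(-1,1,2)
    s=cv2.undistortPoints(px,K(c),D(c)).reshape(-1,2)
    d=np.c_[s,np.ones(len(s))]@np.array(c["R"]); o=-np.array(c["R"]).T@np.array(c["t"])
    return (o+d*((z-o[2])/d[:,2])[:,None])[:,:2]
def proj(c,X):
    return cv2.projectPoints(np.asarray(X,float).reshape(-1,3),cv2.Rodrigues(np.array(c["R"]))[0],np.array(c["t"],float),K(c),D(c))[0].reshape(-1,2)
def big(m,near=None):
    cs=cv2.findContours(m.astype(np.uint8),cv2.RETR_EXTERNAL,cv2.CHAIN_APPROX_NONE)[0]
    if near is not None: cs=[k for k in cs if cv2.pointPolygonTest(k,near,True)>-6 and len(k)>8]
    return max(cs,key=cv2.contourArea)
def rect(c,k,z):
    P=plane(c,k.reshape(-1,2),z); return cv2.minAreaRect((P*1000).astype(np.float32))
E
python3 - <<'E'
from h import *
d=pickle.load(open("c0.pkl","rb"))
seeds={"top":dict(con=(485,177),deck=(417,150),jar=(419,196),pad=(307,204)),"side":dict(con=(350,320),deck=(395,258),jar=(344,252),pad=(310,180))}
for n,c in d.items():
    f=c["frame"]; hsv=cv2.cvtColor(f,cv2.COLOR_BGR2HSV)
    blue=(hsv[...,0]>100)&(hsv[...,0]<125)&(hsv[...,1]>120)
    print(n,{k:f[v[1],v[0]].tolist() for k,v in seeds[n].items()})
    print("con",rect(c,big(blue,seeds[n]["con"]),.140))
    v=hsv[...,2]; 
    pk=big(v<45,seeds[n]["pad"]); print("pad",rect(c,pk,.153),cv2.boundingRect(pk))
    for name,z in(("deck",.104),("jar",.163)):
        s=seeds[n][name]; m=np.zeros((402,642),np.uint8)
        g=cv2.GaussianBlur(f,(3,3),0)
        cv2.floodFill(g.copy(),m,s,0,(25,)*3,(25,)*3,4|cv2.FLOODFILL_MASK_ONLY|cv2.FLOODFILL_FIXED_RANGE|(1<<8))
        k=big(m[1:-1,1:-1]); print(name,rect(c,k,z),cv2.boundingRect(k))
a=d["top"]["frame"][110:250,280:510];b=d["side"]["frame"][210:350,270:470]
a=cv2.resize(a,None,fx=3.4,fy=3.4,interpolation=2)[:476];b=cv2.resize(b,None,fx=3.4,fy=3.4,interpolation=2)
cv2.imwrite("pics/crop1.png",cv2.resize(np.hstack([a,b]),(800,int(476*800/(a.shape[1]+b.shape[1])))))
E
```

```text
top {'con': [109, 101, 95], 'deck': [153, 158, 163], 'jar': [154, 164, 171], 'pad': [25, 26, 28]}
con ((635.5452880859375, -212.04876708984375), (272.8861083984375, 81.24356842041016), 3.99863862991333)
pad ((548.612548828125, 170.08804321289062), (37.00620651245117, 43.0955810546875), 1.8359827995300293) (298, 196, 20, 17)
deck ((632.3001708984375, -94.4638442993164), (272.0298156738281, 160.63067626953125), 3.972073554992676) (384, 124, 76, 110)
jar ((572.7058715820312, -77.24468994140625), (50.8470344543457, 59.10478591918945), 1.8306045532226562) (405, 185, 27, 23)
side {'con': [147, 95, 59], 'deck': [215, 222, 224], 'jar': [220, 230, 233], 'pad': [52, 53, 54]}
con ((640.0423583984375, -221.2569580078125), (271.16729736328125, 85.76718139648438), 3.942093849182129)Traceback (most recent call last):
  File "<stdin>", line 10, in <module>
  File "h.py", line 15, in big
    return max(cs,key=cv2.contourArea)
ValueError: max() iterable argument is empty
```

```bash
cat >> h.py <<'E'
A=np.radians(4.0);ax=np.array([np.sin(A),-np.cos(A)]);ay=np.array([np.cos(A),np.sin(A)])
O=np.array([.5701,-.1015])
def W(x,y,z): return np.r_[O+(ax*x+ay*y)/1000,z/1000]
def An(p): q=(np.asarray(p)[...,:2]-O)*1000; return np.stack([q@ax,q@ay],-1)
E
python3 - <<'E'
from h import *
d=pickle.load(open("c0.pkl","rb"))
out=[]
for n,(x0,y0,w,h) in dict(top=(285,110,225,135),side=(285,165,185,200)).items():
    c=d[n]; s=400/w; o=cv2.resize(c["frame"][y0:y0+h,x0:x0+w],None,fx=s,fy=s,interpolation=2)
    def poly(P,col):
        p=((proj(c,P)-[x0,y0]+.5)*s-.5); cv2.polylines(o,[np.round(p).astype(int)],True,col,1)
    def bx(a,b,e,f,z,col): poly([W(a,e,z),W(b,e,z),W(b,f,z),W(a,f,z)],col)
    bx(-83,62,68,200,104,(0,0,255));bx(62,158,-75,200,140,(0,255,255));bx(-75,50,-65,65,105,(0,255,0));bx(-300,-250,-22,22,153,(255,0,255))
    out.append(o)
H=max(o.shape[0] for o in out)
cv2.imwrite("pics/crop1.png",np.hstack([cv2.copyMakeBorder(o,0,H-o.shape[0],0,0,0) for o in out]))
E
```

```text
(no output)
```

View pics/crop1.png

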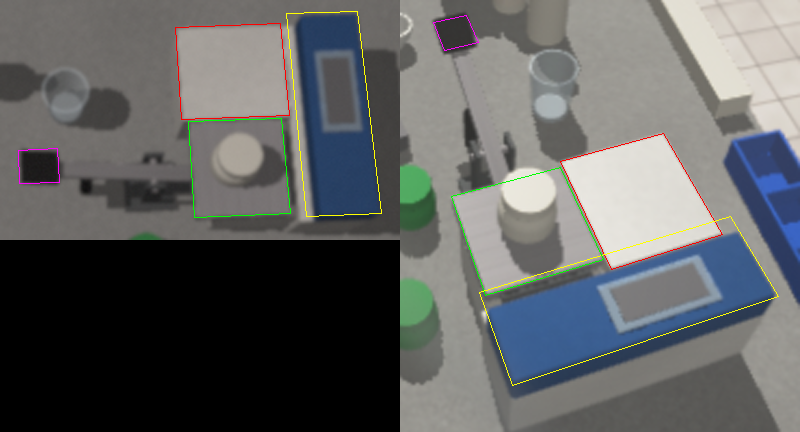

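Overlay fits: deck (red), lid (green) and pad (magenta) match to about 1 mm. The white-capped jar stands on the lid (crop (240,155) and (528,200)), so it is the one. Now its exact position.

```bash
cat >> h.py <<'E'
def jar(c,name,guess):
    # bright/cream pixels near the predicted cap -> circle on cap plane
    z=.163; f=c["frame"].astype(int); v=f.max(2)
    ys,xs=np.mgrid[0:400,0:640]; P=An(plane(c,np.c_[xs.ravel(),ys.ravel()],z)).reshape(400,640,2)
    near=np.hypot(*(P-guess).transpose(2,0,1))<45
    t=cv2.threshold(v[near].astype(np.uint8),0,255,cv2.THRESH_OTSU)[0]
    m=(near&(v>t)).astype(np.uint8); k=big(m); Q=An(plane(c,k.reshape(-1,2),z))
    (ct,r)=cv2.minEnclosingCircle(Q.astype(np.float32))
    return name,t,"circle",np.round(ct,1),round(r,1),"ext",Q.min(0).round(1),Q.max(0).round(1)
E
python3 - <<'E'
from h import *
d=pickle.load(open("c0.pkl","rb"))
c=d["top"]
print(An(plane(c,[(420,197),(418.5,196.5),(420,204.5)],.163)),An(plane(c,[(420,204.5)],.105)))
for n in d: print(jar(d[n],n,(-12,10)))
# scanlines
f=d["top"]["frame"]; print(f[197,396:444].max(1)); print(f[176:222,420].max(1))
s=d["side"]["frame"]; print(s[252,320:370].max(1)); print(s[236:290,344].max(1))
E
```

```text
[[-19.58690999   1.67990978]
 [-22.85873768   2.95895814]
 [-20.98091813 -15.53581924]] [[-9.59556165 -2.55376856]]
('top', 135.0, 'circle', array([-24. ,   2.4]), 31.7, 'ext', array([-55.6, -25.1]), array([ 7.5, 32.1]))
('side', 191.0, 'circle', array([-22.8,   4.2]), 28.7, 'ext', array([-48.7, -23.2]), array([ 5.9, 32.9]))
[120 121 120 119 119 119 119 125 135 148 153 151 163 170 172 171 172 172
 171 171 170 171 170 171 170 171 170 170 170 171 169 171 171 169 169 162
 141 104  77  71  73  72  73  72  72  76  85 102]
[136 115 114 118 121 121 121 126 137 155 166 170 171 170 171 170 170 170
 171 171 171 170 171 172 171 171 172 172 171 170 171 163 143 116 106 109
 104  92  90 101 114 118 120 120 120 120]
[105 123 146 176 176 177 179 181 180 180 182 200 229 235 235 235 234 234
 234 234 234 233 234 233 233 233 233 233 232 232 232 231 231 231 231 230
 222 188 179 179 179 178 177 163 141 189 228 232 231 231]
[159 157 156 157 158 162 188 230 233 233 233 233 233 233 233 233 233 233
 233 233 233 232 233 232 232 232 225 173 136 132 132 133 141 143 142 140
 137 133 132 130 128 117 102 100  99  99 100 100 100 101 101 100 100  99]
```

```bash
cat >> h.py <<'E'
from scipy.spatial.transform import Rotation as Ro
def Rt(tilt): # tool x=ay, y=ax, z down; tilt: tips leaning forward (+ay)
    x=np.r_[ay,0];z=np.r_[0,0,-1.];t=np.radians(tilt)
    X=np.cos(t)*x-np.sin(t)*z; Z=np.sin(t)*x+np.cos(t)*z
    return np.stack([X,np.cross(Z,X),Z],1)
def goal(x,y,z,tilt,base=None):
    """row for TCP at analyser x,y,z mm; base=(pos,R) commanded at the call's start, default measured"""
    if base is None:
        from bench import state
        s=state(); base=(np.array(s["position"]),Ro.from_rotvec(s["tcp_rot"]).as_matrix())
    p,R=base
    return np.r_[R.T@(W(x,y,z)-p),Ro.from_matrix(R.T@Rt(tilt)).as_rotvec()].round(4)
E
python3 - <<'E'
from h import *
print(goal(-21,-75,235,12)); print(goal(-21,-70,150,12))
b=(W(-21,-75,235),Rt(12)); print(goal(-21,-66,114,12,b))
d=pickle.load(open("c0.pkl","rb"));c=d["top"]; print(An(plane(c,[(420,196.5)],.163)),An(plane(d["side"],[(344,252.2)],.163)))
E
```

```text
[ 0.4198 -0.3507 -0.0039 -0.0366  0.2077  0.3346]
[ 0.4245 -0.349   0.0811 -0.0366  0.2077  0.3346]
[-0.0164  0.      0.1202  0.      0.      0.    ]
[[-19.49356973   2.83193092]] [[-21.61488971   4.26014661]]
```

>>> {"fn": "send_rows", "kwargs": {"hand": 0.3, "steps": [{"x":0.42,"y":-0.351,"z":-0.004,"wx":-0.0366,"wy":0.2077,"wz":0.3346},{"x":0.42,"y":-0.351,"z":-0.004,"wx":-0.0366,"wy":0.2077,"wz":0.3346},{"x":0.42,"y":-0.351,"z":-0.004,"wx":-0.0366,"wy":0.2077,"wz":0.3346},{"x":0.42,"y":-0.351,"z":-0.004,"wx":-0.0366,"wy":0.2077,"wz":0.3346},{"x":0.42,"y":-0.351,"z":-0.004,"wx":-0.0366,"wy":0.2077,"wz":0.3346},{"x":0.42,"y":-0.351,"z":-0.004,"wx":-0.0366,"wy":0.2077,"wz":0.3346},{"x":0.42,"y":-0.351,"z":-0.004,"wx":-0.0366,"wy":0.2077,"wz":0.3346},{"x":0.42,"y":-0.351,"z":-0.004,"wx":-0.0366,"wy":0.2077,"wz":0.3346},{"x":0.42,"y":-0.351,"z":-0.004,"wx":-0.0366,"wy":0.2077,"wz":0.3346},{"x":0.42,"y":-0.351,"z":-0.004,"wx":-0.0366,"wy":0.2077,"wz":0.3346},{"x":0.42,"y":-0.351,"z":-0.004,"wx":-0.0366,"wy":0.2077,"wz":0.3346},{"x":0.42,"y":-0.351,"z":-0.004,"wx":-0.0366,"wy":0.2077,"wz":0.3346},{"x":0.42,"y":-0.351,"z":-0.004,"wx":-0.0366,"wy":0.2077,"wz":0.3346},{"x":0.42,"y":-0.351,"z":-0.004,"wx":-0.0366,"wy":0.2077,"wz":0.3346},{"x":0.42,"y":-0.351,"z":-0.004,"wx":-0.0366,"wy":0.2077,"wz":0.3346},{"x":0.42,"y":-0.351,"z":-0.004,"wx":-0.0366,"wy":0.2077,"wz":0.3346}]}}

```text
time_s: 1.7
position: [0.4936, -0.0872, 0.2353]
tcp_rot: [-3.117, -0.105, -0.328]
wrist_force: [-0.1, -0.3, 0.0]
opening: 0.0302
```

```bash
python3 - <<'E'
from h import *
from bench import state
s=state();p=s["position"];print(s["time_s"],An(p),p[2],s["opening"],s["q"],s["wrist_force"])
print(Ro.from_matrix(Ro.from_rotvec(s["tcp_rot"]).as_matrix().T@Rt(12)).as_rotvec())
print(goal(-20.5,-66,145,12),goal(-20.5,-64,114,12))
E
```

```text
1.7 [-19.587633   -75.29993867] 0.23525760586119202 0.030169718751168136 [-0.23512762  0.15234492  2.02282715  0.08759408  0.76750556  1.21111813] [-0.09453245 -0.32827924  0.03671186]
[ 0.00184227 -0.00026564 -0.00205753]
[-0.0097 -0.0011  0.0902  0.0018 -0.0003 -0.0021] [-0.0142 -0.0011  0.121   0.0018 -0.0003 -0.0021]
```

>>> {"fn": "send_rows", "kwargs": {"steps": [{"x":-0.003,"z":0.03},{"x":-0.006,"z":0.06},{"x":-0.01,"y":-0.001,"z":0.09},{"x":-0.012,"y":-0.001,"z":0.105},{"x":-0.014,"y":-0.001,"z":0.115},{"x":-0.0142,"y":-0.001,"z":0.121},{"x":-0.0142,"y":-0.001,"z":0.121},{"x":-0.0142,"y":-0.001,"z":0.121}]}}

```text
schema error: expected keys x, y, z, wx, wy, wz
```

```bash
python3 - <<'E'
from h import *
from bench import state,camera
s=state();p=s["position"];print(s["time_s"],An(p),p[2],s["opening"],s["wrist_force"])
a=camera("top")["frame"][100:260,330:490];b=camera("side")["frame"][190:350,270:430]
cv2.imwrite("pics/c2.png",cv2.resize(np.hstack([a,b]),(800,400),interpolation=2))
print([goal(-20.5,y,114,12) for y in(-36,0,86)])
E
```

```text
1.7 [-19.587633   -75.29993867] 0.23525760586119202 0.030169718751168136 [-0.09453245 -0.32827924  0.03671186]
[array([ 0.013 , -0.0009,  0.1268,  0.0017, -0.0004, -0.0016]), array([ 0.0482, -0.0009,  0.1343,  0.0017, -0.0004, -0.0016]), array([ 0.1323, -0.0011,  0.1522,  0.0017, -0.0004, -0.0016])]
```

View pics/c2.png

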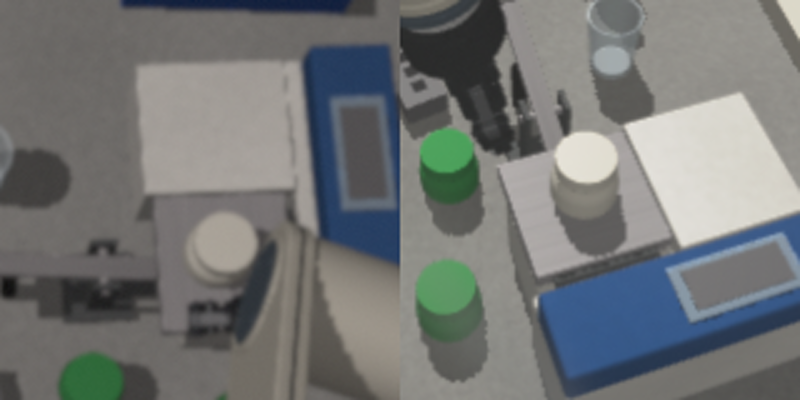

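The descent was refused because every key is needed, so nothing moved. The picture shows the jar unmoved and the gripper above and behind it. Resending with all keys.

>>> {"fn": "send_rows", "kwargs": {"steps": [{"x":-0.003,"y":0,"z":0.03,"wx":0,"wy":0,"wz":0},{"x":-0.006,"y":0,"z":0.06,"wx":0,"wy":0,"wz":0},{"x":-0.01,"y":-0.001,"z":0.09,"wx":0,"wy":0,"wz":0},{"x":-0.012,"y":-0.001,"z":0.105,"wx":0,"wy":0,"wz":0},{"x":-0.014,"y":-0.001,"z":0.115,"wx":0,"wy":0,"wz":0},{"x":-0.014,"y":-0.001,"z":0.121,"wx":0,"wy":0,"wz":0},{"x":-0.014,"y":-0.001,"z":0.121,"wx":0,"wy":0,"wz":0},{"x":-0.014,"y":-0.001,"z":0.121,"wx":0,"wy":0,"wz":0}]}}

```text
time_s: 2.6
position: [0.506, -0.0845, 0.1147]
tcp_rot: [-3.117, -0.109, -0.33]
wrist_force: [-0.1, 0.2, -0.9]
opening: 0.0298
```

```bash
python3 - <<'E'
from h import *
from bench import state,camera
s=state();p=s["position"];print(s["time_s"],An(p),p[2],s["opening"],s["wrist_force"])
a=camera("top")["frame"][100:260,330:490];b=camera("side")["frame"][190:350,270:430]
cv2.imwrite("pics/c3.png",cv2.resize(np.hstack([a,b]),(800,400),interpolation=2))
print([goal(-20.5,y,114,12) for y in(-36,0,86)])
E
```

```text
2.6 [-21.40890388 -62.75784696] 0.11472198440917863 0.029841159159251052 [-0.10013808  0.16216897 -0.87044595]
[array([ 0.0259,  0.001 ,  0.0065,  0.0018, -0.002 ,  0.0003]), array([ 0.0611,  0.001 ,  0.0141,  0.0018, -0.002 ,  0.0003]), array([ 0.1452,  0.0009,  0.0321,  0.0018, -0.002 ,  0.0003])]
```

View pics/c3.png

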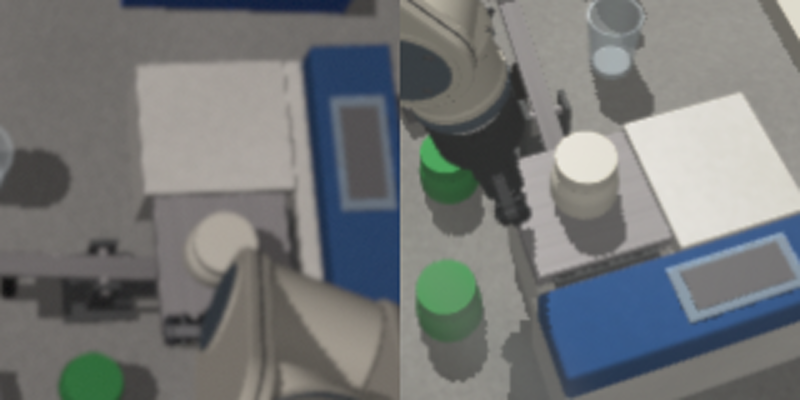

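Fingers sit low behind the jar (side crop (510,205)) and centred on it. I begin the level push.

>>> {"fn": "send_rows", "kwargs": {"steps": [{"x":0.005,"y":0,"z":0.0011,"wx":0,"wy":0,"wz":0},{"x":0.01,"y":0,"z":0.0021,"wx":0,"wy":0,"wz":0},{"x":0.015,"y":0.001,"z":0.0032,"wx":0,"wy":0,"wz":0},{"x":0.02,"y":0.001,"z":0.0043,"wx":0,"wy":0,"wz":0},{"x":0.025,"y":0.001,"z":0.0053,"wx":0,"wy":0,"wz":0},{"x":0.03,"y":0.001,"z":0.0064,"wx":0,"wy":0,"wz":0},{"x":0.035,"y":0.001,"z":0.0074,"wx":0,"wy":0,"wz":0},{"x":0.04,"y":0.001,"z":0.0085,"wx":0,"wy":0,"wz":0},{"x":0.045,"y":0.001,"z":0.0096,"wx":0,"wy":0,"wz":0},{"x":0.05,"y":0.001,"z":0.0106,"wx":0,"wy":0,"wz":0},{"x":0.055,"y":0.001,"z":0.0117,"wx":0,"wy":0,"wz":0},{"x":0.06,"y":0.001,"z":0.0128,"wx":0,"wy":0,"wz":0},{"x":0.06,"y":0.001,"z":0.0128,"wx":0,"wy":0,"wz":0}]}}

```text
time_s: 4.0
position: [0.5678, -0.081, 0.1142]
tcp_rot: [-3.116, -0.109, -0.33]
wrist_force: [-0.6, 0.8, 1.2]
opening: 0.03
```

```bash
python3 - <<'E'
from h import *
from bench import state,camera
s=state();p=s["position"];print(s["time_s"],An(p),p[2],s["opening"],s["wrist_force"])
c=camera("side");a=camera("top")["frame"][100:260,330:490];b=c["frame"][190:350,270:430]
cv2.imwrite("pics/c4.png",cv2.resize(np.hstack([a,b]),(800,400),interpolation=2))
print(jar(c,"side",(-21,An(p)[1]+39)))
print([goal(-20.5,y,113.5,12) for y in(40,86)])
E
```

```text
4.0 [-20.60371058  -0.9107471 ] 0.11419770362602949 0.029966110337365615 [-0.60416236  0.82483976  1.24179385]
('side', 161.0, 'circle', array([-17. ,  47.3]), 39.4, 'ext', array([-51.5,   9.6]), array([22.4, 82.2]))
[array([ 0.0407,  0.0002,  0.0093,  0.0014, -0.0007,  0.0004]), array([ 0.0857,  0.0002,  0.0188,  0.0014, -0.0007,  0.0004])]
```

View pics/c4.png

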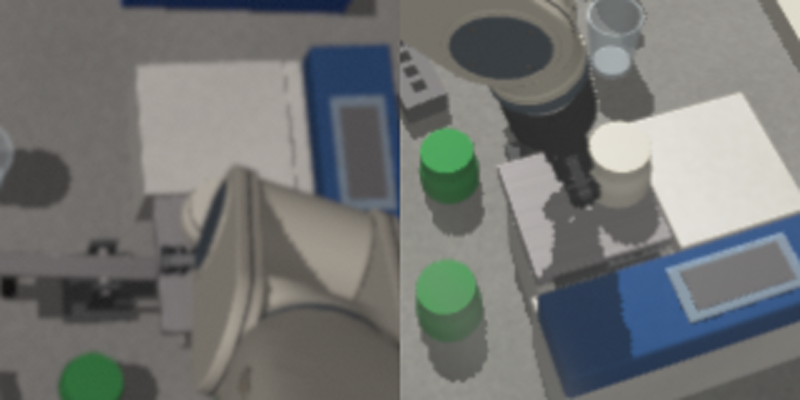

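Jar is upright and moving straight (side crop cap at (620,147)). I continue the push.

>>> {"fn": "send_rows", "kwargs": {"steps": [{"x":0.005,"y":0,"z":0.0011,"wx":0,"wy":0,"wz":0},{"x":0.01,"y":0,"z":0.0021,"wx":0,"wy":0,"wz":0},{"x":0.015,"y":0,"z":0.0032,"wx":0,"wy":0,"wz":0},{"x":0.02,"y":0,"z":0.0043,"wx":0,"wy":0,"wz":0},{"x":0.025,"y":0,"z":0.0053,"wx":0,"wy":0,"wz":0},{"x":0.03,"y":0,"z":0.0064,"wx":0,"wy":0,"wz":0},{"x":0.035,"y":0,"z":0.0074,"wx":0,"wy":0,"wz":0},{"x":0.04,"y":0,"z":0.0085,"wx":0,"wy":0,"wz":0},{"x":0.045,"y":0,"z":0.0096,"wx":0,"wy":0,"wz":0},{"x":0.05,"y":0,"z":0.0106,"wx":0,"wy":0,"wz":0},{"x":0.055,"y":0,"z":0.0117,"wx":0,"wy":0,"wz":0},{"x":0.06,"y":0,"z":0.0128,"wx":0,"wy":0,"wz":0},{"x":0.065,"y":0,"z":0.0138,"wx":0,"wy":0,"wz":0},{"x":0.07,"y":0,"z":0.0149,"wx":0,"wy":0,"wz":0},{"x":0.075,"y":0,"z":0.016,"wx":0,"wy":0,"wz":0},{"x":0.08,"y":0,"z":0.017,"wx":0,"wy":0,"wz":0},{"x":0.084,"y":0,"z":0.0179,"wx":0,"wy":0,"wz":0},{"x":0.087,"y":0,"z":0.0185,"wx":0,"wy":0,"wz":0},{"x":0.087,"y":0,"z":0.0185,"wx":0,"wy":0,"wz":0}]}}

```text
time_s: 6.0
position: [0.6561, -0.0748, 0.1142]
tcp_rot: [-3.116, -0.109, -0.329]
wrist_force: [-0.2, -0.8, 0.2]
opening: 0.0297
```

```bash
python3 - <<'E'
from h import *
from bench import state,camera
s=state();p=s["position"];print(s["time_s"],An(p),p[2],s["opening"],s["wrist_force"])
print("back",goal(-20.5,50,114,12)); print("up",goal(-60,30,250,0))
b=(W(-60,30,250),Rt(0)); print("over pad",goal(-278,0,200,0,b))
E
```

```text
6.0 [-20.65143702  87.60958583] 0.1141779028118513 0.029727490082366536 [-0.15842979 -0.7882577   0.24975175]
back [-0.0368  0.0001 -0.0077  0.0014 -0.0011  0.0004]
up [-2.790e-02 -3.920e-02 -1.449e-01  1.400e-03 -2.105e-01  2.000e-04]
over pad [-0.03  -0.218  0.05   0.     0.     0.   ]
```

>>> {"fn": "send_rows", "kwargs": {"steps": [{"x":-0.01,"y":0,"z":-0.0021,"wx":0,"wy":0,"wz":0},{"x":-0.025,"y":0,"z":-0.0055,"wx":0,"wy":0,"wz":0},{"x":-0.04,"y":0,"z":-0.01,"wx":0,"wy":0,"wz":0},{"x":-0.04,"y":-0.01,"z":-0.04,"wx":0,"wy":0,"wz":0},{"x":-0.035,"y":-0.025,"z":-0.085,"wx":0,"wy":-0.07,"wz":0},{"x":-0.028,"y":-0.039,"z":-0.125,"wx":0,"wy":-0.15,"wz":0},{"x":-0.028,"y":-0.039,"z":-0.145,"wx":0,"wy":-0.21,"wz":0},{"x":-0.028,"y":-0.039,"z":-0.145,"wx":0.001,"wy":-0.21,"wz":0},{"x":-0.028,"y":-0.039,"z":-0.145,"wx":0.001,"wy":-0.21,"wz":0}]}}

```text
time_s: 6.9
position: [0.5946, -0.0397, 0.2496]
tcp_rot: [3.139, 0.11, 0.001]
wrist_force: [-1.1, 0.4, -0.3]
opening: 0.03
```

>>> {"fn": "send_rows", "kwargs": {"hand": 1, "steps": [{"x":-0.03,"y":-0.218,"z":0.05,"wx":0,"wy":0,"wz":0},{"x":-0.03,"y":-0.218,"z":0.05,"wx":0,"wy":0,"wz":0},{"x":-0.03,"y":-0.218,"z":0.05,"wx":0,"wy":0,"wz":0},{"x":-0.03,"y":-0.218,"z":0.05,"wx":0,"wy":0,"wz":0},{"x":-0.03,"y":-0.218,"z":0.05,"wx":0,"wy":0,"wz":0},{"x":-0.03,"y":-0.218,"z":0.05,"wx":0,"wy":0,"wz":0},{"x":-0.03,"y":-0.218,"z":0.05,"wx":0,"wy":0,"wz":0},{"x":-0.03,"y":-0.218,"z":0.05,"wx":0,"wy":0,"wz":0}]}}

```text
time_s: 7.7
position: [0.5498, 0.1743, 0.1993]
tcp_rot: [3.139, 0.108, -0.002]
wrist_force: [0.5, 0.0, -0.6]
opening: 0.0
```

```bash
python3 - <<'E'
from h import *
from bench import state,camera
s=state();p=s["position"];print(s["time_s"],An(p),p[2],s["opening"],s["wrist_force"])
T=camera("top");S=camera("side")
cv2.imwrite("pics/c5.png",np.hstack([cv2.resize(T["frame"][110:270,280:480],(400,320),interpolation=2),cv2.resize(S["frame"][150:330,270:470],(400,360),interpolation=2)[:320]]))
for c in(T,S):
    pr=proj(c,[W(-20.5,125,162),W(-20.5,125,104)]);print(pr)
print("above",goal(-278,0,165,0),"down",goal(-278,0,56,0))
E
```

```text
7.7 [-276.57791469   -1.00157595] 0.19929790435969455 3.591584293608333e-05 [ 0.53858665  0.04923248 -0.62850747]
[[415.18149797 145.09937993]
 [411.12849854 153.20326397]]
[[393.4245814  239.28951838]
 [389.9483578  253.35184525]]
above [ 0.0005 -0.0015  0.0348  0.0004  0.0001 -0.0017] down [ 5.000e-04 -1.600e-03  1.438e-01  4.000e-04  1.000e-04 -1.700e-03]
```

View pics/c5.png

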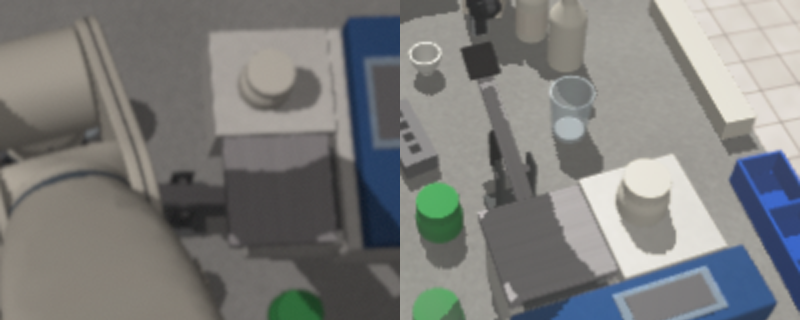

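The jar now stands upright on the deck: cap at top px (415,146.5) and side px (392.5,241.5), giving analyser (-21,121), about 21 mm inside the deck edge. The gripper is over the pad and I press.

>>> {"fn": "send_rows", "kwargs": {"steps": [{"x":0.001,"y":-0.0015,"z":0.02,"wx":0,"wy":0,"wz":0},{"x":0.001,"y":-0.0015,"z":0.035,"wx":0,"wy":0,"wz":0},{"x":0.001,"y":-0.0015,"z":0.042,"wx":0,"wy":0,"wz":0},{"x":0.001,"y":-0.0015,"z":0.05,"wx":0,"wy":0,"wz":0},{"x":0.001,"y":-0.0015,"z":0.058,"wx":0,"wy":0,"wz":0},{"x":0.001,"y":-0.0015,"z":0.066,"wx":0,"wy":0,"wz":0},{"x":0.001,"y":-0.0015,"z":0.074,"wx":0,"wy":0,"wz":0},{"x":0.001,"y":-0.0015,"z":0.082,"wx":0,"wy":0,"wz":0},{"x":0.001,"y":-0.0015,"z":0.09,"wx":0,"wy":0,"wz":0},{"x":0.001,"y":-0.0015,"z":0.098,"wx":0,"wy":0,"wz":0},{"x":0.001,"y":-0.0015,"z":0.106,"wx":0,"wy":0,"wz":0},{"x":0.001,"y":-0.0015,"z":0.114,"wx":0,"wy":0,"wz":0},{"x":0.001,"y":-0.0015,"z":0.122,"wx":0,"wy":0,"wz":0},{"x":0.001,"y":-0.0015,"z":0.128,"wx":0,"wy":0,"wz":0},{"x":0.001,"y":-0.0015,"z":0.133,"wx":0,"wy":0,"wz":0},{"x":0.001,"y":-0.0015,"z":0.133,"wx":0,"wy":0,"wz":0}]}}

```text
time_s: 9.4
position: [0.5525, 0.1771, 0.0675]
tcp_rot: [3.14, 0.11, 0.004]
wrist_force: [0.2, -0.7, 5.1]
opening: -0.0001
```

>>> {"fn": "send_rows", "kwargs": {"steps": [{"x":0,"y":0,"z":0.004,"wx":0,"wy":0,"wz":0},{"x":0,"y":0,"z":0.007,"wx":0,"wy":0,"wz":0},{"x":0,"y":0,"z":0.009,"wx":0,"wy":0,"wz":0},{"x":0,"y":0,"z":0.01,"wx":0,"wy":0,"wz":0},{"x":0,"y":0,"z":0.01,"wx":0,"wy":0,"wz":0}]}}

```text
time_s: 9.9
position: [0.5527, 0.177, 0.059]
tcp_rot: [3.139, 0.11, 0.005]
wrist_force: [-2.7, -3.2, 17.4]
opening: -0.0
```

>>> {"fn": "send_rows", "kwargs": {"steps": [{"x":0,"y":0,"z":0.001,"wx":0,"wy":0,"wz":0},{"x":0,"y":0,"z":0.0015,"wx":0,"wy":0,"wz":0},{"x":0,"y":0,"z":0.0015,"wx":0,"wy":0,"wz":0},{"x":0,"y":0,"z":0.0015,"wx":0,"wy":0,"wz":0}]}}

```text
time_s: 10.3
position: [0.5528, 0.1769, 0.0584]
tcp_rot: [3.139, 0.11, 0.005]
wrist_force: [-5.0, -4.7, 25.6]
opening: 0.0002
```

```bash
python3 - <<'E'
from h import *
from bench import state,camera
s=state();p=s["position"];print(s["time_s"],An(p),p[2],s["wrist_force"])
T=camera("top");S=camera("side")
cv2.imwrite("pics/c6.png",np.hstack([cv2.resize(T["frame"][110:290,280:480],(400,360),interpolation=2),cv2.resize(S["frame"][140:320,260:460],(400,360),interpolation=2)]))
E
```

```text
10.3 [-278.91205736    2.17777873] 0.058392845318885195 [-4.98735894 -4.7433351  25.63892653]
```

View pics/c6.png

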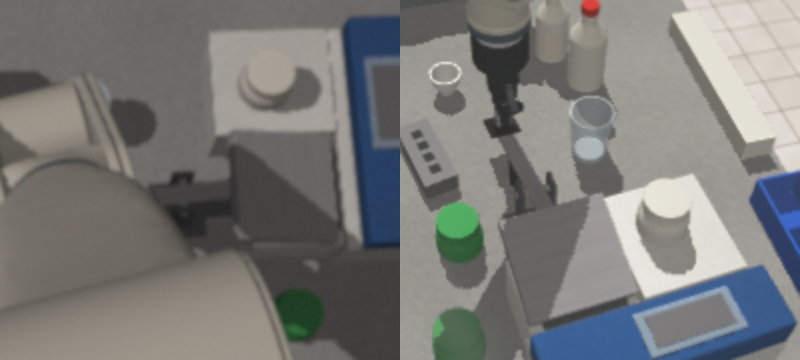

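The picture shows the fingers on the pad, the lid tilted up (its front-left corner at side px ~(312,253)), and the jar upright on the deck. The force climbs steeply with little travel, so the lever is at its stop. One numeric check of the lid angle, then hand in.

```bash
python3 - <<'E'
from h import *
from bench import state,hand_in
S=pickle.load(open("c0.pkl","rb"))["side"]
for a in(0,.15,.3):
    print(a,[proj(S,W(50-125*np.cos(a),y,105+125*np.sin(a)))[0].round(1) for y in(-65,65)])
s=state();print(s["time_s"],s["position"],s["wrist_force"],abs(s["dq"]).max())
print(hand_in())
E
```

```text
0 [array([308.3, 255.4]), array([358.7, 241.9])]
0.15 [array([308.2, 251.5]), array([359.5, 237.9])]
0.3 [array([308.5, 248.5]), array([360.7, 234.7])]
10.4 [0.55277538 0.17689373 0.05836896] [-5.0970838  -4.7107308  26.17829779] 0.0020224298140119243
the job is handed in; nothing more can be done
None
```

I slid the white jar off the lid with the half-closed fingertips, kept low and without lifting it. After that I pressed the lever's pad with the closed fingers and handed the job in at about 10.4 s while still holding it down.

**Last checks:**
- **Jar:** it stands upright on the deck at about analyser (-21, 121) mm, roughly 21 mm inside the deck edge nearest the lid. Both cameras agree to about 2 mm, and the last picture shows it unchanged.
- **Lever:** the fingertip is at z = 58.4 mm, against 58 mm expected when fully down. The force rose from 5 to 26 N over the last 9 mm, and the final 1.5 mm of commanded travel moved it only 0.6 mm, so it is at its stop.
- **Lid angle:** this check is weak. The lid looks raised in both views, but its front corners, read by eye in the side view, come out about 4 px lower than a 0.3 rad tilt predicts. One corner fits nearer 0.15 rad and the other reads lower still. I did not measure the angle more finely.
- **Other things:** the beaker, rack, crucible and the nearby green look-alikes look unmoved in the last picture. I did not measure them.

One move call was refused because its rows lacked some keys; nothing moved, and I sent it again in full.

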